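# Lock the lid of the cocoa nib tub

### The arm

A 6-joint arm with a two-finger parallel gripper is mounted at the origin on the work surface. World frame = base frame: x ahead of the robot, y to its left, z up, the work surface at z = 0. Lengths are in m, angles in degrees, forces in N, time in s.
With the tool pointing down it reaches from about 0.35 to 0.8 m from the base axis. Payload 7.3 kg.
Tool frame: the origin (TCP) lies on the centre line of the jaws, within the pads' length; the fingertips stand robot.tips_ahead ahead of it and the grasp point (between the pads) lies 6 mm ahead of it (robot.tips_ahead is the distance from the TCP to the fingertips, in m); x points along the fingers, y is the direction in which the jaws open and shut, and the axes are right-handed (so a half turn about x gives the same grasp; the last joint's range is limited). The gripper opens to 85 mm and grips with 20 to 120 N. Pads are 22 mm wide; open, the fingers measure 114 mm over their backs; the gripper's body (76 mm by 85 mm) begins 54 mm behind the grasp point. The pads swing forward as they close: fully open they stand 13 mm farther back than shut.
Start: joints at [-83.136, 19.595, 87.324, -0, 73.075, -8.365], TCP at [0.138, -0.507, 0.256] pointing down, gripper open.
Joint ranges: [-145.02, 145.02], [-44.19, 115.74], [2.07, 154.8], [-57.11, 237.11], [16.16, 152.29], [-177.93, 177.93]. Speed limits (degrees/s): [147.25, 147.25, 180, 180, 180, 180].

### API

Orientations are given as [roll, pitch, yaw] about the fixed x, y, z axes, in that order (R = Rz(yaw) Ry(pitch) Rx(roll)).
In Python, from plant import sense, vision, robot gives the robot as it stands.
- The arm moves only by the tool carry_out, never from a script. Its argument "targets" is a list of rows, each an object with "grip": the closure in counts, from 0 (fully open) to 255 (shut); "slide": the shift along the tool's x, y, z in mm, a list of three; "delta_rot": the turn, a rotation vector about the tool's x, y, z in degrees, a list of three. In form: [{"grip": grip, "slide": [tx, ty, tz], "delta_rot": [wx, wy, wz]}, ...]. A call has 1 to 5 rows; each row shifts and turns the commanded pose from where the row before left it, along the tool's axes as they then stand; what a row does not reach is not made up. A row lasts 1/12 s, in which the tool goes at most 41.7 mm and 7.16 degrees, less where a joint would pass 70% of its speed; a pose out of reach is approached as far as the arm can. A call with a gripper value outside its range is refused whole. The fingers move at their own pace and stop on an object; the grip force is fixed at half the most. Time passes only in rows, so rows that do not move let the fingers close. It gives the time, the measured TCP pose, the force and the opening at its end, in the units of the state.
- sense(): the state, without advancing time (a new reading comes with each control period).
- vision.get_image(name): name is "scene" or "top" or "wrist"; returns a dict with "pixels" (480x640x3 uint8, red, green, blue), "camera_matrix" (3x3 intrinsics, pixels), "pose" (4x4, takes a point from camera to world coordinates); the wrist camera has in their place "mount" (4x4, takes a point from camera to tool coordinates, whose origin is the TCP and whose axes are the tool frame's). Camera axes: x right, y up, looking along -z (the intrinsics and any distortion apply to the point x, -y, -z); pixel columns grow to the right and rows downward; lengths in m; the calibration is good to about 2 mm. A picture is of the moment at which its call begins: read the wrist's pose just before it. There is no depth.
- robot.close_job(): hands the job in, once; it reports no verdict.
The state is a dict: "clock": time; "qpos": joint angles; "qd": joint speeds; "joint_torque": joint torques, N m; "tool_pos": TCP position; "orientation": TCP orientation; "contact_force": force on the tool from outside, world axes, zero at the start; "moment": the same for the moment, N m; "gripper_width": finger opening in m.
Only numpy, scipy, OpenCV 4.12 (cv2) and the standard library are available. Lean on these libraries where they do the work, as an engineer would, in place of code of your own. Each camera call takes 0.05 s, during which the arm holds its last target.

### The job

Lock the lid of the cocoa nib tub: with your fingertips, push the red pin to turn the steel disc until its slot lines up with the brass bar, then push the bar by its black grip through the slot until it is fully home. Push gently, grasp or pick up nothing, leave the loose things on and around the tub where they are, and finish clear of everything.

Things in the scene. Friction and masses are not known exactly. Their poses are not given: they have to be found in the camera images.
- tub: White plastic tub with a blue lid, 270 x 360 mm, lid top 100 mm above the table; fixed. Origin: centre of its underside; z up, y along its length. The lock lies on the lid's centre line (tub x = 0), the bar sliding to tub +y: first a channel (34 mm wide, sides 18 mm above the lid) with bar and grip, then the disc (axis at tub y = +85 mm), then a dark keeper that takes the bar's nose
- lock_axis (a point): Point on the upright turning axis of the disc, level with the disc's top face, 24 mm above the lid. Steel disc 80 mm across; a slot 24 mm wide and 18 mm deep with a black floor runs straight across it through the axis, open at both ends. The keeper stands 28 mm above the lid, its near face 52 mm past this axis
- disc_joint (a joint): Disc angle, rad, growing counter-clockwise seen from above. At 0 and at pi (equally good) the slot lies along the bar; the pin is then on the tub +x side (0) or -x side (pi) of the axis, at pi/2 on the keeper side (+y). Starts 0.55 to 2.59, turns from -0.35 to 3.49, stays where it is left; friction 0.08 N m (3 N at the pin; over 40 N is forcing)
- pin_top (a point): Centre of the top of the red upright pin on the disc, 26 mm from the disc axis, square to the slot; pin 12 mm in diameter, standing 34 mm above the disc's top face (top 58 mm above the lid)
- bar_joint (a joint): Travel of the brass bar to tub +y, m: starts 0 to 0.012, fully home at 0.124 (a hard stop). Friction about 2 N: 5 to 15 N is ample, over 40 N on it is squeezing or forcing; stays put. Bar 16 mm wide, 12 mm thick, 120 mm long, round nose; at 0 the nose is 64 mm from the disc axis, 24 mm short of the disc's rim. It passes only with the slot lined up within about 0.1 rad
- grip_top (a point): Centre of the top of the bar's black grip: an upright plate 40 mm wide (tub x), 10 mm thick (tub y), 20 to 56 mm above the lid, at the tail of the bar. Push its tail face (-y). Bar home: the grip meets two aluminium ears (34 mm above the lid) and this point is 55 mm short of the disc axis
- disc: The steel disc with its red pin; origin on its axis at the lid top, x from the axis to the pin, y along the slot, z up
- bar: The brass bar with its black grip; origin at the lid top under the tail end of the bar, y along the bar to its nose, z up. The bar lies 8 to 20 mm above the lid
- tin: Small yellow tin, 48 mm in diameter, 42 mm high, loose on the lid; origin under its centre
- brush: Pastry brush, 160 mm long, lying loose on the lid; origin under its middle
- scoop: Aluminium nib scoop, 45 mm high, loose on the table beside the tub; origin under the back of its pan
- mould: Chocolate mould, 130 x 90 x 14 mm, loose on the table; origin under its centre
- jar: Brown jar with a black cap, 68 mm in diameter, 100 mm high, loose on the table; origin under its centre
- cup: White cup, 72 mm across, 80 mm high, loose on the table; origin under its centre

How it is judged:
By the outcome, as a careful person would: the job done as asked, in the order asked, and still so for the second after the job is handed in, with the robot touching nothing.
It also fails if it takes over 48 s, if anything falls off the work surface, if the arm or the gripper's body presses on something with over 40 N, if the wrist force passes 120 N, or if a joint passes its speed limit or range.

## Working session

There is one attempt and no reset: what is moved stays moved. The work goes in short steps, Python scripts to look and compute and a tool call to move; the robot and the scene stay as the last step left them, time stands still between calls to the robot, and variables do not carry over. Pictures are saved under pics/ and viewed, and the job is handed in when it is done.

Besides the shell and the picture viewer there is one more tool, called as name(argument=value, ...) on one line, values as JSON. carry_out: Moves the arm, as the interface text tells. Its arguments: {"type":"object","properties":{"targets":{"type":"array"}},"required":["targets"]}

```bash
mkdir -p pics; ls
python3 - <<'E'
from plant import sense, vision, robot
import cv2
s=sense(); print(s); print(robot.tips_ahead)
for n in ["scene","top","wrist"]:
    im=vision.get_image(n)
    cv2.imwrite(f"pics/{n}0.png",im["pixels"][:,:,::-1])
    print(n,im["camera_matrix"],im.get("pose",im.get("mount")), [k for k in im])
E
```

```text
pics
{'clock': 0.0, 'qpos': array([-8.31379638e+01,  1.96362292e+01,  8.73751151e+01,  1.48790637e-03,
        7.30751942e+01, -8.36539300e+00]), 'qd': array([ 0.07234096, -0.09235614,  0.15687813,  0.01635777,  0.02972646,
        0.01125173]), 'joint_torque': array([-2.64379776e-05, -4.33675432e+01, -2.46012622e+01, -9.27284873e-05,
        7.79303868e-03,  1.80514070e-05]), 'tool_pos': array([ 0.13787645, -0.50621134,  0.2556407 ]), 'orientation': array([-99.30732602,  89.91344982,  95.91966895]), 'contact_force': array([-0.65205818,  0.15707163, -0.25428776]), 'moment': array([-0.04848128,  0.01944485, -0.00041836]), 'gripper_width': 0.08517346254729039}
0.025
scene [[580.13100634   0.         314.40610316]
 [  0.         580.13100634 247.81245055]
 [  0.           0.           1.        ]] [[ 0.25990734 -0.55444385  0.79059483  1.58967898]
 [ 0.96561135  0.14367569 -0.21668416 -0.29398429]
 [ 0.00654994  0.81972514  0.57271964  0.85629842]
 [ 0.          0.          0.          1.        ]] ['pixels', 'camera_matrix', 'pose']
top [[454.28929594   0.         315.52334738]
 [  0.         454.28929594 238.11832202]
 [  0.           0.           1.        ]] [[ 0.00850027  0.98961933 -0.14346194  0.39375236]
 [-0.9995904   0.01232988  0.02582634  0.02665812]
 [ 0.02732712  0.14318365  0.98931879  1.1219216 ]
 [ 0.          0.          0.          1.        ]] ['pixels', 'camera_matrix', 'pose']
wrist [[368.50623685   0.         319.43858251]
 [  0.         368.50623685 237.34592639]
 [  0.           0.           1.        ]] [[ 4.65823129e-04  3.09993124e-01 -9.50738684e-01 -1.17708005e-01]
 [ 9.99999651e-01 -8.04431898e-04  2.27669930e-04  1.08789590e-03]
 [-6.94228412e-04 -9.50738458e-01 -3.09993390e-01 -7.80932516e-02]
 [ 0.00000000e+00  0.00000000e+00  0.00000000e+00  1.00000000e+00]] ['pixels', 'camera_matrix', 'mount']
```

View pics/scene0.png

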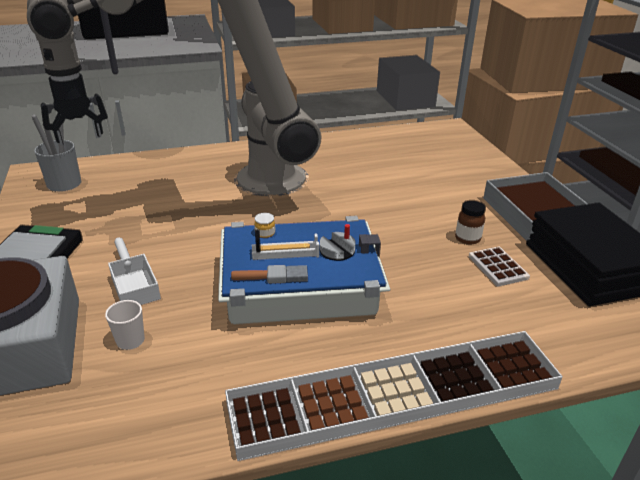

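View pics/top0.png

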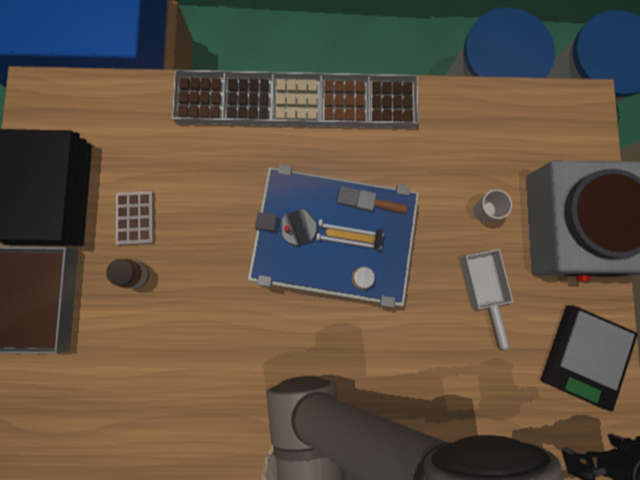

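View pics/wrist0.png

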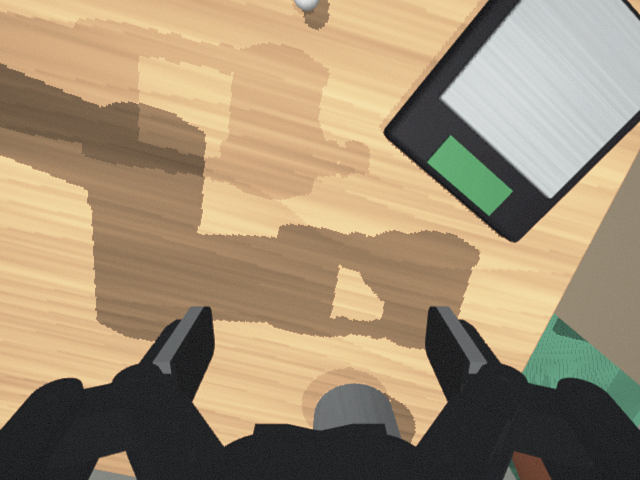

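The overview shows the tub in the middle (top view around (335,238)), with the keeper at (266,222), the pin at (288,229), and the grip at (380,239). The yellow tin (363,278) and the brush (370,200) flank the channel. I'll zoom in next.

Run:
```python
import cv2
a=cv2.imread("pics/top0.png")[155:315,240:430]; cv2.imwrite("pics/topz.png",cv2.resize(a,None,fx=4,fy=3.75*4/3.75,interpolation=cv2.INTER_CUBIC)[:600])
a=cv2.imread("pics/scene0.png")[205:325,210:400]; cv2.imwrite("pics/scenez.png",cv2.resize(a,None,fx=4,fy=4,interpolation=cv2.INTER_CUBIC))
```

```text
(no output)
```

View pics/topz.png

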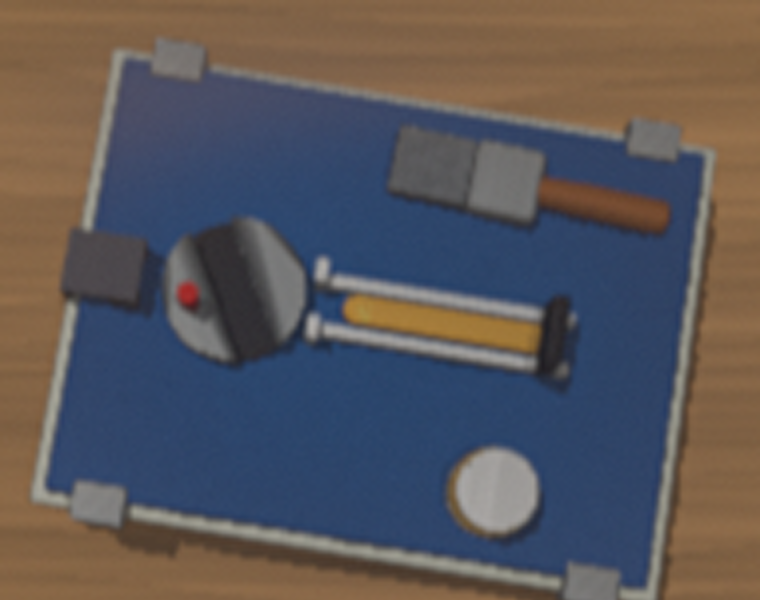

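View pics/scenez.png

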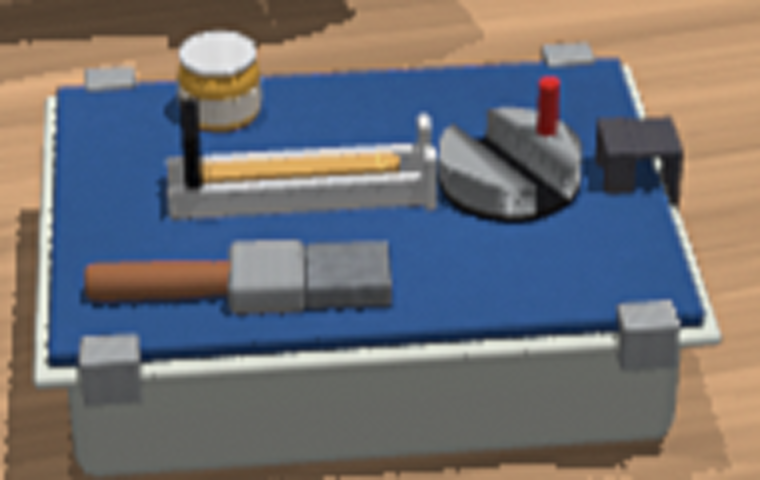

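```bash
cat > h.py <<'E'
import numpy as np, cv2
def cam(im,T=None):
    return im["camera_matrix"], (im["pose"] if T is None else T)
def ray(K,T,px):
    p=cv2.undistortPoints(np.array([[px]],float),K,None)[0,0]
    d=T[:3,:3]@np.array([p[0],-p[1],-1.]); return T[:3,3],d/np.linalg.norm(d)
def onz(K,T,px,z):
    o,d=ray(K,T,px); return o+d*(z-o[2])/d[2]
def tri(rs):
    A=np.zeros((3,3));b=np.zeros(3)
    for o,d in rs:
        P=np.eye(3)-np.outer(d,d);A+=P;b+=P@o
    x=np.linalg.solve(A,b); return x,[np.linalg.norm((np.eye(3)-np.outer(d,d))@(x-o)) for o,d in rs]
def proj(K,T,X):
    c=np.linalg.inv(T)@np.append(X,1); c=c[:3]; u=K@np.array([c[0],-c[1],-c[2]]); return u[:2]/u[2]
E
python3 - <<'E'
from plant import vision
from h import *
ims={n:vision.get_image(n) for n in("top","scene")}
box={"top":(155,315,240,430),"scene":(205,325,210,400)}
red={}
for n,im in ims.items():
    K,T=cam(im);r0,r1,c0,c1=box[n]
    p=im["pixels"][r0:r1,c0:c1]; hsv=cv2.cvtColor(p,cv2.COLOR_RGB2HSV)
    R=p[...,0].astype(int);G=p[...,1].astype(int);B=p[...,2].astype(int)
    m=((R>120)&(G<60)&(B<60)); ys,xs=np.nonzero(m); print(n,"red",len(xs),xs.mean()+c0,ys.mean()+r0,xs.min()+c0,xs.max()+c0,ys.min()+r0,ys.max()+r0)
    red[n]=(xs+c0,ys+r0)
    mb=((B>R+35)&(B>60)).astype(np.uint8); ct=max(cv2.findContours(mb,0,2)[0],key=cv2.contourArea)+np.array([c0,r0])
    h=cv2.convexHull(ct)[:,0,:].astype(float)
    W=np.array([onz(K,T,q,0.1)[:2] for q in h])
    print(cv2.minAreaRect((W*1000).astype(np.float32)))
    Q=cv2.minAreaRect((W*1000).astype(np.float32)); print(cv2.boxPoints(Q))
    print(n,"grad",onz(K,T,(np.mean(red[n][0]),np.mean(red[n][1])),0.158))
    # channels white/brass
    mo=((R>120)&(G>85)&(B<90)&(R-B>60)).astype(np.uint8)
    nn,l,st,ce=cv2.connectedComponentsWithStats(mo)
    for i in range(1,nn):
        if st[i,4]>25: print("brass/yellow",st[i],ce[i]+[c0,r0])
E
```

```text
top red 16 286.5 228.0 285 288 226 230
((550.9054565429688, -43.70904541015625), (339.141357421875, 250.52210998535156), 81.13111877441406)
[[ 400.99872 -191.94032]
 [ 648.52545 -230.56425]
 [ 700.8122   104.52223]
 [ 453.28546  143.14616]]
top grad [0.55471295 0.06403868 0.158     ]
brass/yellow [  0   0  50  15 292] [255.34246575 159.70547945]
brass/yellow [  95    0   95   71 2265] [401.65342163 176.18145695]
brass/yellow [   0   17   23   89 1257] [247.73190135 213.11058075]
brass/yellow [175  72  15  20 231] [422.70562771 237.00865801]
brass/yellow [ 86  74  49  14 330] [349.83030303 235.32727273]
brass/yellow [174  94  16   4  59] [421.86440678 250.47457627]
brass/yellow [  0 108  22  25 235] [245.5787234  277.22978723]
brass/yellow [168 112  22  26 472] [419.3220339  279.98728814]
brass/yellow [   0  134  190   26 2493] [315.49418371 306.05776173]
scene red 10 346.8 226.0 345 348 225 227
((559.8026733398438, -45.983673095703125), (341.0979919433594, 261.3394775390625), 81.0672378540039)
[[ 404.23575 -194.17435]
 [ 662.4055  -234.7539 ]
 [ 715.3696   102.207  ]
 [ 457.19983  142.78656]]
scene grad [0.56205182 0.06191989 0.158     ]
brass/yellow [44 15 21 10 88] [265.20454545 225.5       ]
brass/yellow [50 40 50  5 67] [283.43283582 247.73134328]
brass/yellow [ 22  66  35   5 161] [248.49068323 272.8757764 ]
```

```bash
cat >> h.py <<'E'
from scipy.spatial.transform import Rotation as Ro
def toolT(s):
    T=np.eye(4);T[:3,:3]=Ro.from_euler('xyz',s["orientation"],degrees=True).as_matrix();T[:3,3]=s["tool_pos"];return T
E
python3 - <<'E'
from plant import sense
from h import *
s=sense();T=toolT(s);print(T.round(3),s["clock"])
psi=np.radians(81.1);yt=np.array([np.cos(psi),np.sin(psi),0]);
for sg in(1,-1):
    z=yt*sg;x=np.array([0,0,-1.]);y=np.cross(z,x);R=np.c_[x,y,z]
    print(sg,np.degrees(Ro.from_matrix(T[:3,:3].T@R).as_rotvec()))
E
```

```text
[[-0.     0.263 -0.965  0.138]
 [ 0.001 -0.965 -0.263 -0.506]
 [-1.    -0.001 -0.     0.256]
 [ 0.     0.     0.     1.   ]] 0.25
1 [1.14128432e+02 3.27910249e-02 3.18201364e-02]
-1 [-6.58715600e+01 -2.83501248e-02  2.92151371e-02]
```

carry_out(targets=[{"grip": 255, "slide": [0, 0, 0], "delta_rot": [-6.6, 0, 0]}, {"grip": 255, "slide": [0, 0, 0], "delta_rot": [-6.6, 0, 0]}, {"grip": 255, "slide": [0, 0, 0], "delta_rot": [-6.6, 0, 0]}, {"grip": 255, "slide": [0, 0, 0], "delta_rot": [-6.6, 0, 0]}, {"grip": 255, "slide": [0, 0, 0], "delta_rot": [-6.6, 0, 0]}])

```text
clock: 0.67
tool_pos: [0.1379, -0.5065, 0.2562]
orientation: [-133.1, 90.0, 95.4]
contact_force: [-0.1, -0.4, -0.1]
gripper_width: 0.0259
```

carry_out(targets=[{"grip": 255, "slide": [0, 0, 0], "delta_rot": [-6.6, 0, 0]}, {"grip": 255, "slide": [0, 0, 0], "delta_rot": [-6.6, 0, 0]}, {"grip": 255, "slide": [0, 0, 0], "delta_rot": [-6.6, 0, 0]}, {"grip": 255, "slide": [0, 0, 0], "delta_rot": [-6.6, 0, 0]}, {"grip": 255, "slide": [0, 0, 0], "delta_rot": [-6.5, 0, 0]}])

```text
clock: 1.08
tool_pos: [0.1379, -0.5065, 0.2562]
orientation: [-162.1, 90.0, 99.4]
contact_force: [0.1, -0.8, -0.5]
gripper_width: -0.0001
```

carry_out(targets=[{"grip": 255, "slide": [0, 22, -27], "delta_rot": [0, 0, 0]}, {"grip": 255, "slide": [0, 22, -27], "delta_rot": [0, 0, 0]}, {"grip": 255, "slide": [0, 22, -27], "delta_rot": [0, 0, 0]}, {"grip": 255, "slide": [0, 22, -27], "delta_rot": [0, 0, 0]}, {"grip": 255, "slide": [0, 22, -27], "delta_rot": [0, 0, 0]}])

```text
clock: 1.5
tool_pos: [0.2683, -0.3889, 0.2563]
orientation: [57.5, 90.0, -41.4]
contact_force: [0.6, -0.5, -0.1]
gripper_width: -0.0001
```

carry_out(targets=[{"grip": 255, "slide": [0, 22, -27], "delta_rot": [0, 0, 0]}, {"grip": 255, "slide": [0, 22, -27], "delta_rot": [0, 0, 0]}, {"grip": 255, "slide": [0, 22, -27], "delta_rot": [0, 0, 0]}, {"grip": 255, "slide": [0, 22, -27], "delta_rot": [0, 0, 0]}, {"grip": 255, "slide": [0, 22, -27], "delta_rot": [0, 0, 0]}])

```text
clock: 1.92
tool_pos: [0.398, -0.2723, 0.2564]
orientation: [41.3, 90.0, -57.6]
contact_force: [0.6, -0.8, -0.1]
gripper_width: -0.0
```

carry_out(targets=[{"grip": 255, "slide": [0, 22, -27], "delta_rot": [0, 0, 0]}, {"grip": 255, "slide": [0, 22, -27], "delta_rot": [0, 0, 0]}, {"grip": 255, "slide": [0, 22, -27], "delta_rot": [0, 0, 0]}, {"grip": 255, "slide": [0, 22, -27], "delta_rot": [0, 0, 0]}, {"grip": 255, "slide": [0, 22, -27], "delta_rot": [0, 0, 0]}])

```text
clock: 2.33
tool_pos: [0.5275, -0.1558, 0.2562]
orientation: [-31.7, 90.0, -130.6]
contact_force: [0.7, -1.0, -0.9]
gripper_width: -0.0003
```

```bash
cat > snap.py <<'E'
import sys,pickle
from plant import sense,vision
from h import *
def snap(name):
    s=sense();im=vision.get_image("wrist");T=toolT(s)@im["mount"]
    pickle.dump((im["pixels"],im["camera_matrix"],T,s),open(f"pics/{name}.pkl","wb"))
    cv2.imwrite(f"pics/{name}.png",im["pixels"][:,:,::-1]);print(s["tool_pos"],s["clock"],toolT(s)[:3,:3].round(4).tolist())
if __name__=="__main__": snap(sys.argv[1])
E
python3 snap.py w1
```

```text
[ 0.52749289 -0.15581926  0.25623638] 2.3333 [[-0.0001, 0.9881, -0.154], [-0.0001, -0.154, -0.9881], [-1.0, -0.0001, 0.0001]]
```

View pics/w1.png

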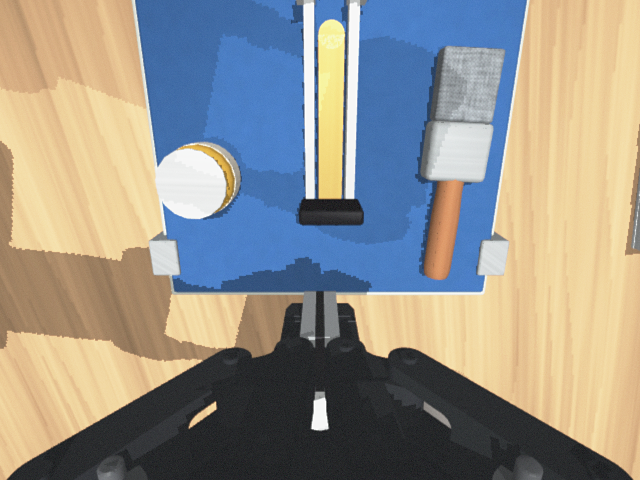

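carry_out(targets=[{"grip": 255, "slide": [0, 0, -26], "delta_rot": [0, 0, 0]}, {"grip": 255, "slide": [0, 0, -26], "delta_rot": [0, 0, 0]}, {"grip": 255, "slide": [0, 0, -26], "delta_rot": [0, 0, 0]}, {"grip": 255, "slide": [0, 0, -26], "delta_rot": [0, 0, 0]}, {"grip": 255, "slide": [0, 0, -26], "delta_rot": [0, 0, 0]}])

```text
clock: 2.8
tool_pos: [0.5465, -0.0277, 0.2561]
orientation: [-68.6, 90.0, -167.4]
contact_force: [0.1, 0.4, 0.7]
gripper_width: 0.0002
```

carry_out(targets=[{"grip": 255, "slide": [0, 0, 0], "delta_rot": [0, 0, 0]}, {"grip": 255, "slide": [0, 0, 0], "delta_rot": [0, 0, 0]}])

```text
clock: 2.97
tool_pos: [0.5465, -0.0278, 0.2562]
orientation: [-42.2, 90.0, -140.9]
contact_force: [-0.5, -0.5, 0.8]
gripper_width: -0.0001
```

```bash
python3 snap.py w2
```

```text
[ 0.54646411 -0.02777354  0.25616382] 2.9667 [[-0.0003, 0.9884, -0.1516], [-0.0002, -0.1516, -0.9884], [-1.0, -0.0002, 0.0003]]
```

View pics/w2.png

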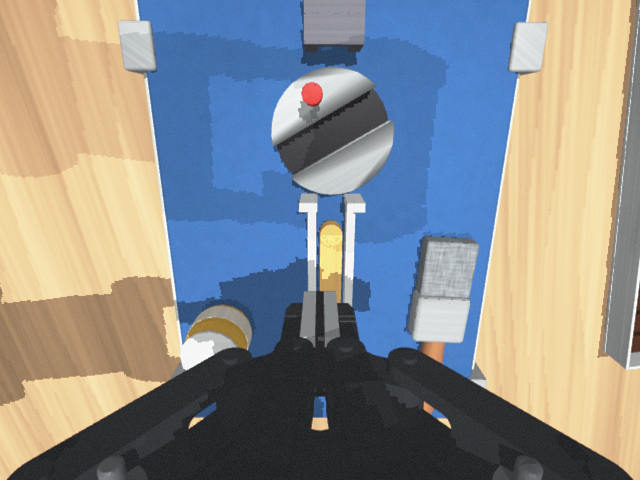

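Run:
```python
import pickle
from h import *
I={n:pickle.load(open(f"pics/{n}.pkl","rb")) for n in("w1","w2")}
psi=np.radians(81.2);yt=np.array([np.cos(psi),np.sin(psi)]);xt=np.array([yt[1],-yt[0]])
p,K,T,s=I["w2"];hsv=cv2.cvtColor(p,cv2.COLOR_RGB2HSV).astype(int)
red=((hsv[...,0]<8)|(hsv[...,0]>172))&(hsv[...,1]>150)&(hsv[...,2]>120); red[:, :250]=0;red[:,400:]=0;red[200:]=0
c=np.argwhere(red);print("red px",c.mean(0)[::-1],len(c),c.min(0),c.max(0))
(cc,r)=cv2.minEnclosingCircle(c[:,::-1].astype(np.float32));pin=onz(K,T,cc,.158);print(cc,r,"pin",pin)
# disc: non-blue in region
R=p[60:200,265:402].astype(int);m=((R[...,2]-R[...,0])<25).astype(np.uint8)
m=cv2.morphologyEx(m,cv2.MORPH_OPEN,np.ones((9,9)))
ct=max(cv2.findContours(m,0,1)[0],key=cv2.contourArea)+np.array([265,60])
e=cv2.fitEllipse(cv2.convexHull(ct));cd=(e[0]);print("disc ell",e)
ax=onz(K,T,cd,.124);print("axis",ax)
def edge(img,pts,z):
    pass
d=(pin-ax)[:2];print("pin rel tub",d@xt,d@yt,np.hypot(*d),np.arctan2(d@yt,d@xt))
for q in[(302,292),(337,292),(320,292),(308,205),(353,205),(334,41),]:print(q,onz(K,T,q,.118))
a,b=onz(K,T,(303,40),.128),onz(K,T,(366,45),.128);print("keeper near edge",a,b)
# brass and rail directions
p1,K1,T1,s1=I["w1"]
for q in[(331,212),(300,203),(362,203),(331,224)]:print("grip",q,onz(K1,T1,q,.156), "rel axis tub",(onz(K1,T1,q,.156)-ax)[:2]@xt,(onz(K1,T1,q,.156)-ax)[:2]@yt)
h=cv2.cvtColor(p1,cv2.COLOR_RGB2HSV).astype(int)
br=(h[...,0]>18)&(h[...,0]<35)&(h[...,1]>80)&(h[...,2]>120);br[:,:310]=0;br[:,350:]=0;br[205:]=0
pts=[]
for v in range(40,195,5):
    x=np.nonzero(br[v])[0]
    if len(x)>10: pts.append(onz(K1,T1,(x.mean(),v),.12)[:2])
f=cv2.fitLine(np.array(pts,np.float32),cv2.DIST_HUBER,0,.01,.01).ravel();print("bar dir deg",np.degrees(np.arctan2(f[1],f[0])),f)
# lid side edges
for P,KK,TT in((p1,K1,T1),(p,K,T)):
    L=[];Rr=[]
    for v in range(10,230,10):
        bl=(P[v,:,2].astype(int)-P[v,:,0]>50);x=np.nonzero(bl)[0];x=x[(x>120)&(x<530)]
        L.append(onz(KK,TT,(x.min(),v),.1)[:2]);Rr.append(onz(KK,TT,(x.max(),v),.1)[:2])
    for S in(L,Rr):
        g=cv2.fitLine(np.array(S,np.float32),cv2.DIST_HUBER,0,.002,.01).ravel();print("edge",np.degrees(np.arctan2(g[1],g[0])),(g[2:]-ax[:2])@xt)
# tip projections
for n,(pp,KK,TT,ss) in I.items():
    G=toolT(ss)
    for y in(-.011,0,.011):
        for z in(-.011,.011): print(n,y,z,proj(KK,TT,(G@np.array([.025,y,z,1]))[:3]).round(1))
```

```text
red px [311.63407821  93.6396648 ] 358 [ 83 302] [105 321]
(311.29412841796875, 93.85294342041016) 11.18526840209961 pin [0.55480618 0.06214297 0.158     ]
disc ell ((332.0877685546875, 130.47381591796875), (121.50796508789062, 126.59153747558594), 8.253470420837402)
axis [0.56426648 0.04011186 0.124     ]
pin rel tub -0.012719386432277257 0.020324476082089975 0.023976386700773875 2.1299823587238818
(302, 292) [ 0.52488283 -0.07455362  0.118     ]
(337, 292) [ 0.55143133 -0.07860079  0.118     ]
(320, 292) [ 0.53853668 -0.07663507  0.118     ]
(308, 205) [ 0.54038587 -0.00787099  0.118     ]
(353, 205) [ 0.57196541 -0.01268926  0.118     ]
(334, 41) [0.57311793 0.09267657 0.118     ]
keeper near edge [0.5542729  0.09431311 0.128     ] [0.59117642 0.08595903 0.128     ]
grip (331, 212) [ 0.53715583 -0.13384686  0.156     ] rel axis tub -0.0001782988720702359 -0.17605849233302612
grip (300, 203) [ 0.51946691 -0.12544831  0.156     ] rel axis tub -0.018943848391829565 -0.1704649606974827
grip (362, 203) [ 0.55645014 -0.13118393  0.156     ] rel axis tub 0.01848149766696863 -0.1704751590396007
grip (331, 224) [ 0.53606526 -0.14135633  0.156     ] rel axis tub -0.00010718700952715027 -0.1836464049844141
bar dir deg 81.20107 [ 0.15296721  0.98823124  0.54491425 -0.08501274]
edge 81.103874 -0.12631057021040265
edge 81.3333 0.12616141013127377
edge 80.10363 -0.1252177113389575
edge 82.19158 0.12565493039984096
w1 -0.011 -0.011 [295.5 283.2]
w1 -0.011 0.011 [296.5 328.5]
w1 0 -0.011 [321.4 283.2]
w1 0 0.011 [321.3 328.5]
w1 0.011 -0.011 [347.3 283.2]
w1 0.011 0.011 [346.1 328.6]
w2 -0.011 -0.011 [295.5 283.2]
w2 -0.011 0.011 [296.5 328.5]
w2 0 -0.011 [321.4 283.2]
w2 0 0.011 [321.3 328.5]
w2 0.011 -0.011 [347.3 283.3]
w2 0.011 0.011 [346.1 328.6]
```

w1 shows the grip at (331,212), flush with the channel's tail. w2 shows the disc at (332,130), the pin at (311,94) and the keeper above it. The disc angle comes out at about 2.13 rad, so I'll push the pin towards tub -y to reach pi.

carry_out(targets=[{"grip": 255, "slide": [0, -3, -29], "delta_rot": [0, 0, 0]}, {"grip": 255, "slide": [0, -3, -29], "delta_rot": [0, 0, 0]}, {"grip": 255, "slide": [0, -3, -29], "delta_rot": [0, 0, 0]}, {"grip": 255, "slide": [0, -3, -30], "delta_rot": [0, 0, 0]}, {"grip": 255, "slide": [0, 0, 0], "delta_rot": [0, 0, 0]}])

```text
clock: 3.43
tool_pos: [0.5526, 0.0917, 0.2562]
orientation: [-170.8, 89.9, 90.5]
contact_force: [0.9, -1.0, -1.3]
gripper_width: 0.0
```

carry_out(targets=[{"grip": 255, "slide": [20, 0, 0], "delta_rot": [0, 0, 0]}, {"grip": 255, "slide": [20, 0, 0], "delta_rot": [0, 0, 0]}, {"grip": 255, "slide": [15, 0, 0], "delta_rot": [0, 0, 0]}, {"grip": 255, "slide": [10, 0, 0], "delta_rot": [0, 0, 0]}, {"grip": 255, "slide": [0, 0, 0], "delta_rot": [0, 0, 0]}])

```text
clock: 3.85
tool_pos: [0.5517, 0.0873, 0.1891]
orientation: [-74.5, 89.8, -173.5]
contact_force: [-0.1, -0.7, -0.1]
gripper_width: 0.0
```

```bash
python3 snap.py w3; python3 -c "
from plant import vision
import cv2
for n,(a,b,c,d) in {'scene':(200,300,290,410),'top':(170,270,240,360)}.items():
    i=vision.get_image(n)['pixels'][a:b,c:d,::-1]; cv2.imwrite('pics/%s3.png'%n,cv2.resize(i,None,fx=5,fy=5,interpolation=2))"
```

```text
[0.55172323 0.08725173 0.18909888] 3.85 [[-0.0042, 0.9878, -0.1556], [-0.0005, -0.1556, -0.9878], [-1.0, -0.0041, 0.0011]]
```

View pics/w3.png

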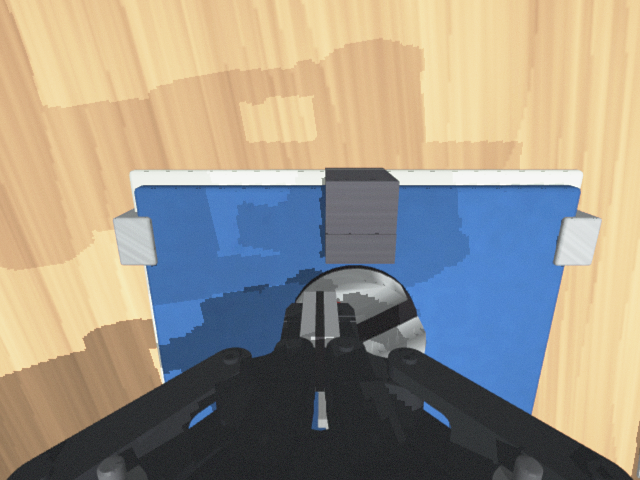

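View pics/scene3.png

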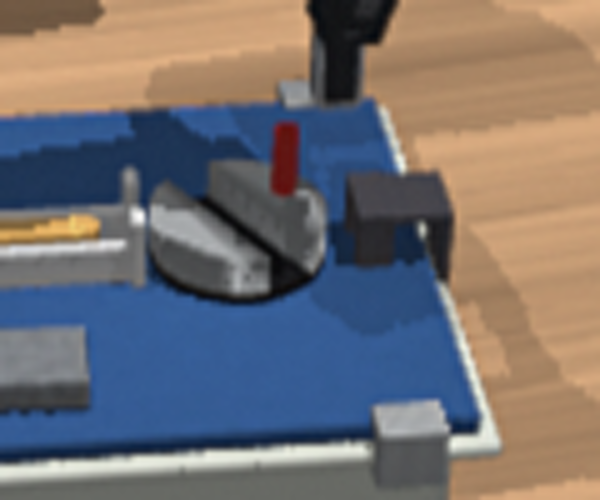

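Run:
```python
from plant import sense,vision
from h import *
s=sense();print(s["tool_pos"],s["contact_force"])
im=vision.get_image("scene");K,T=cam(im);G=toolT(s)
for x in(.025,.035):
  for z in(-.011,.011):
    print(x,z,[((proj(K,T,(G@np.array([x,y,z,1]))[:3])-[290,200])*5).round(0) for y in(-.008,.008)])
```

```text
[0.55328842 0.08793355 0.19213655] [ 0.45724057  0.10363556 -0.382507  ]
0.025 -0.011 [array([356.,  84.]), array([362., 103.])]
0.025 0.011 [array([307.,  87.]), array([313., 105.])]
0.035 -0.011 [array([354., 103.]), array([361., 122.])]
0.035 0.011 [array([306., 105.]), array([312., 124.])]
```

carry_out(targets=[{"grip": 255, "slide": [10, 0, 0], "delta_rot": [0, 0, 0]}, {"grip": 255, "slide": [10, 0, 0], "delta_rot": [0, 0, 0]}, {"grip": 255, "slide": [8, 0, 0], "delta_rot": [0, 0, 0]}, {"grip": 255, "slide": [0, 0, 0], "delta_rot": [0, 0, 0]}, {"grip": 255, "slide": [0, 0, 0], "delta_rot": [0, 0, 0]}])

```text
clock: 4.47
tool_pos: [0.5522, 0.0886, 0.1624]
orientation: [-76.3, 89.9, -175.2]
contact_force: [-0.5, 0.2, 0.6]
gripper_width: 0.0
```

```bash
cat > loc.py <<'E'
from plant import sense,vision
from h import *
s=sense();ax=np.array([.5643,.0401])
psi=np.radians(81.2);yt=np.array([np.cos(psi),np.sin(psi)]);xt=np.array([yt[1],-yt[0]])
d=s["tool_pos"][:2]-ax;f=s["contact_force"]
print("tub rel axis mm",(1000*d@xt).round(1),(1000*d@yt).round(1),"z",s["tool_pos"][2].round(4),"F tub",(f[:2]@xt).round(1),(f[:2]@yt).round(1),f[2].round(1),s["clock"])
i=vision.get_image('scene')['pixels'][200:300,260:410,::-1]; cv2.imwrite('pics/s.png',cv2.resize(i,None,fx=5,fy=5,interpolation=2))
E
python3 loc.py; cp pics/s.png pics/s4.png
```

```text
tub rel axis mm -19.4 46.1 z 0.1624 F tub -0.5 0.1 0.6 4.4667
```

View pics/s4.png

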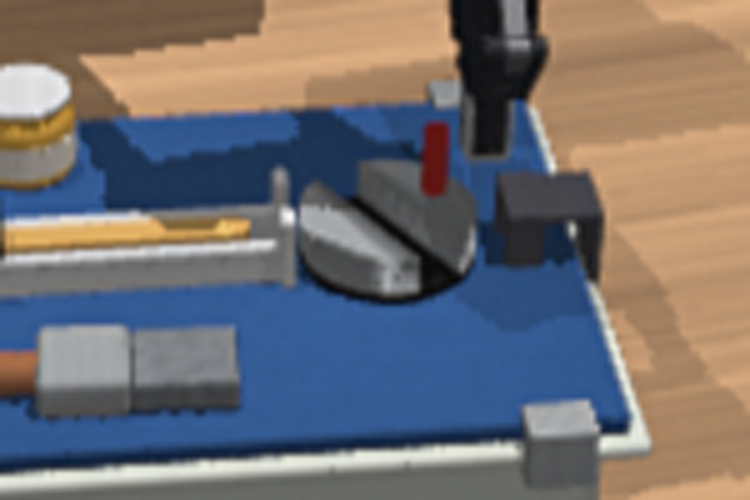

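The fingertips stand behind the pin on the keeper side and touch nothing. I'm starting the gentle push.

carry_out(targets=[{"grip": 255, "slide": [0, 4, 3], "delta_rot": [0, 0, 0]}, {"grip": 255, "slide": [0, 0, 3], "delta_rot": [0, 0, 0]}, {"grip": 255, "slide": [0, 0, 2], "delta_rot": [0, 0, 0]}, {"grip": 255, "slide": [0, -1, 2], "delta_rot": [0, 0, 0]}, {"grip": 255, "slide": [0, -1, 2], "delta_rot": [0, 0, 0]}])

```text
clock: 4.93
tool_pos: [0.5526, 0.079, 0.1638]
orientation: [-173.6, 89.7, 87.5]
contact_force: [-2.5, 17.7, 3.1]
gripper_width: 0.0002
```

```bash
python3 loc.py
```

```text
tub rel axis mm -17.5 36.7 z 0.1638 F tub -5.1 17.1 3.1 4.9333
```

carry_out(targets=[{"grip": 255, "slide": [0, -1, 2], "delta_rot": [0, 0, 0]}, {"grip": 255, "slide": [0, -1, 2], "delta_rot": [0, 0, 0]}, {"grip": 255, "slide": [0, -1, 2], "delta_rot": [0, 0, 0]}, {"grip": 255, "slide": [0, -1, 2], "delta_rot": [0, 0, 0]}, {"grip": 255, "slide": [0, 0, 0], "delta_rot": [0, 0, 0]}])

```text
clock: 5.4
tool_pos: [0.5447, 0.0729, 0.1632]
orientation: [-128.8, 89.5, 132.3]
contact_force: [-5.5, 12.6, 0.4]
gripper_width: 0.0001
```

```bash
python3 loc.py;cp pics/s.png pics/s5.png
```

```text
tub rel axis mm -24.4 29.4 z 0.1632 F tub -7.4 11.6 0.4 5.4
```

View pics/s5.png

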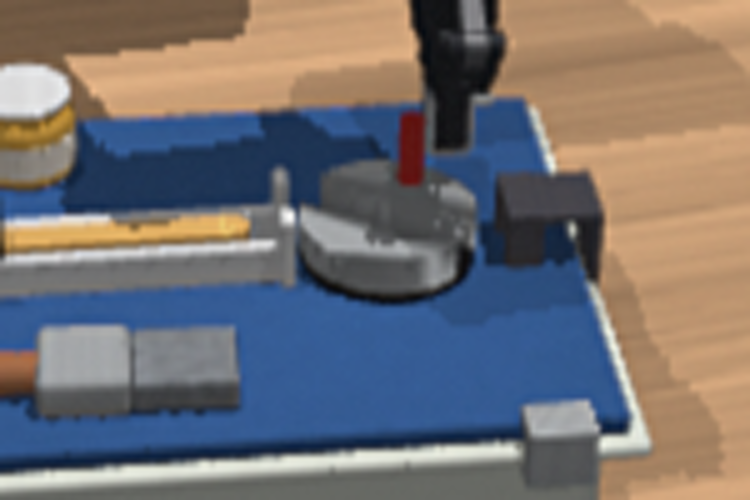

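carry_out(targets=[{"grip": 255, "slide": [0, 0, 2], "delta_rot": [0, 0, 0]}, {"grip": 255, "slide": [0, 0, 2], "delta_rot": [0, 0, 0]}, {"grip": 255, "slide": [0, 0, 2], "delta_rot": [0, 0, 0]}, {"grip": 255, "slide": [0, 0, 2], "delta_rot": [0, 0, 0]}, {"grip": 255, "slide": [0, 0, 0], "delta_rot": [0, 0, 0]}])

```text
clock: 5.87
tool_pos: [0.5451, 0.0621, 0.1631]
orientation: [-116.6, 89.8, 144.5]
contact_force: [-2.1, 4.4, 0.7]
gripper_width: 0.0001
```

```bash
python3 loc.py;cp pics/s.png pics/s6.png
python3 - <<'E'
from plant import vision
import cv2
i=vision.get_image('top')['pixels'][190:265,240:340,::-1]; cv2.imwrite('pics/t6.png',cv2.resize(i,None,fx=6,fy=6,interpolation=2))
E
```

```text
tub rel axis mm -22.3 18.8 z 0.1631 F tub -2.7 4.0 0.7 5.8667
```

View pics/s6.png

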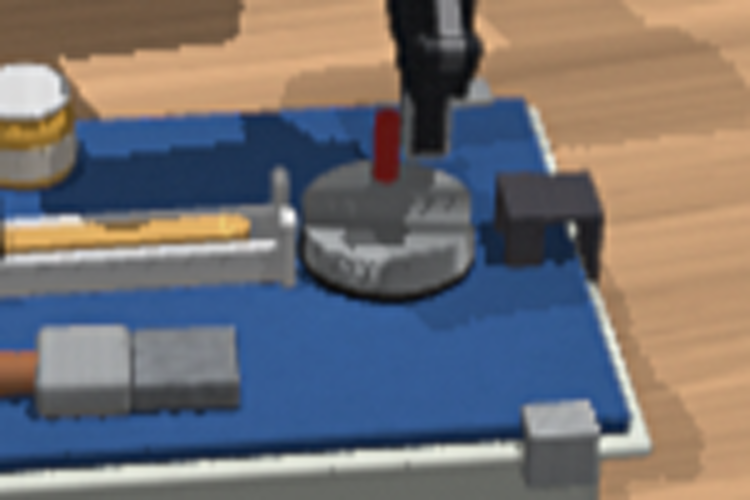

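View pics/t6.png

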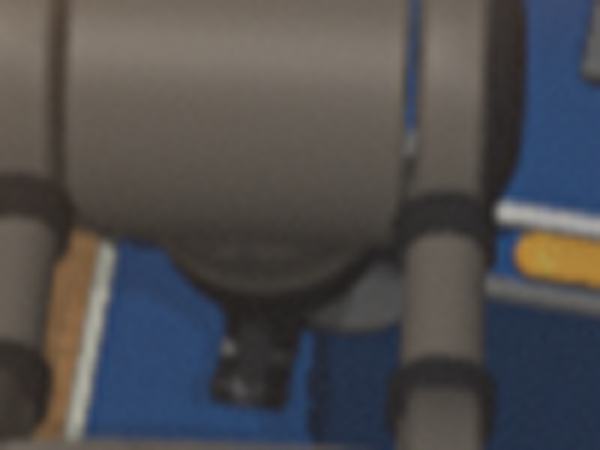

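Scene view: the slot now lies almost along the bar, with the pin at (386,145). The finger position says it's about 2 mm short, so I'll push a little more, back off and look from above.

carry_out(targets=[{"grip": 255, "slide": [0, 0, 1], "delta_rot": [0, 0, 0]}, {"grip": 255, "slide": [0, 0, 0.5], "delta_rot": [0, 0, 0]}, {"grip": 255, "slide": [0, 0, 0], "delta_rot": [0, 0, 0]}])

```text
clock: 6.22
tool_pos: [0.5452, 0.0605, 0.1632]
orientation: [-119.3, 89.9, 141.8]
contact_force: [-2.9, 4.1, 0.5]
gripper_width: 0.0002
```

carry_out(targets=[{"grip": 255, "slide": [0, 0, -6], "delta_rot": [0, 0, 0]}, {"grip": 255, "slide": [0, 0, -6], "delta_rot": [0, 0, 0]}, {"grip": 255, "slide": [-25, 0, 0], "delta_rot": [0, 0, 0]}, {"grip": 255, "slide": [-35, 0, 0], "delta_rot": [0, 0, 0]}, {"grip": 255, "slide": [-35, 0, 0], "delta_rot": [0, 0, 0]}])

```text
clock: 6.63
tool_pos: [0.5477, 0.072, 0.2589]
orientation: [-72.2, 89.9, -171.1]
contact_force: [2.1, 0.1, 0.0]
gripper_width: 0.0001
```

carry_out(targets=[{"grip": 255, "slide": [0, 5, 32], "delta_rot": [0, 0, 0]}, {"grip": 255, "slide": [0, 5, 32], "delta_rot": [0, 0, 0]}, {"grip": 255, "slide": [0, 5, 32], "delta_rot": [0, 0, 0]}, {"grip": 255, "slide": [0, 0, 0], "delta_rot": [0, 0, 0]}, {"grip": 255, "slide": [0, 0, 0], "delta_rot": [0, 0, 0]}])

```text
clock: 7.05
tool_pos: [0.5482, -0.0268, 0.2585]
orientation: [73.3, 90.0, -25.7]
contact_force: [0.1, 0.8, -0.3]
gripper_width: -0.0004
```

```bash
python3 loc.py; python3 snap.py w7
```

```text
tub rel axis mm -5.6 -68.6 z 0.2585 F tub -0.0 0.8 -0.3 7.05
[ 0.54817199 -0.02570762  0.25836633] 7.1 [[0.0004, 0.9878, -0.1556], [0.0001, -0.1556, -0.9878], [-1.0, 0.0003, -0.0002]]
```

View pics/w7.png

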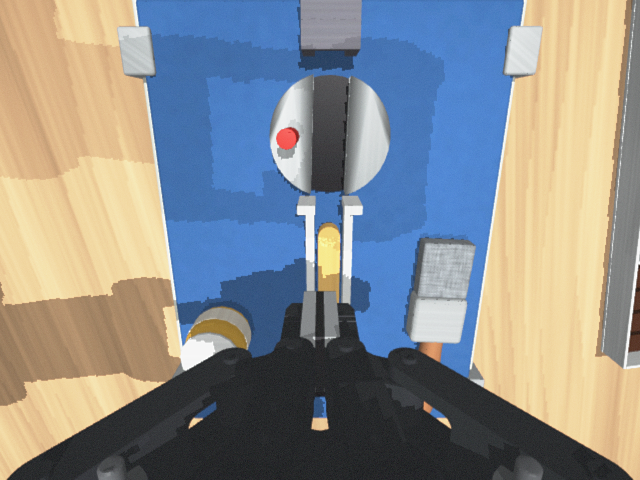

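Run:
```python
import pickle
from h import *
p,K,T,s=pickle.load(open("pics/w7.pkl","rb"))
g=cv2.cvtColor(p,cv2.COLOR_RGB2GRAY).astype(float)
L=[];R=[]
for v in range(88,184,4):
    d=np.diff(cv2.GaussianBlur(g[v-1:v+2].mean(0)[None],(3,1),0)[0])
    a=300+np.argmin(d[300:326]);b=335+np.argmax(d[335:358])
    L.append(onz(K,T,(a+.5,v),.124)[:2]);R.append(onz(K,T,(b+.5,v),.124)[:2])
for S in(L,R):
    f=cv2.fitLine(np.array(S,np.float32),cv2.DIST_HUBER,0,.001,.01).ravel();print(np.degrees(np.arctan2(f[1],f[0]))%180,f[2:])
rr=(p[...,0]>150)&(p[...,1]<70)&(p[...,2]<70);c=np.argwhere(rr[100:170,260:320])[:,::-1].astype(np.float32)+[260,100]
pc,_=cv2.minEnclosingCircle(c.astype(np.float32));pin=onz(K,T,pc,.158);print(pc,pin)
yt=np.array([np.cos(np.radians(81.2)),np.sin(np.radians(81.2))]);xt=np.array([yt[1],-yt[0]])
d=pin[:2]-[.5643,.0401];print(d@xt,d@yt)
```

```text
79.48988 [0.55375826 0.04625551]
79.52951 [0.5750074  0.03805281]
(291.5, 135.0) [0.54220923 0.04445354 0.158     ]
-0.022496754245491662 0.0009227190571248967
```

The slot direction is 79.5° against 81.2° for the bar, about 0.03 rad off and well inside tolerance. Next I move behind the grip.

carry_out(targets=[{"grip": 255, "slide": [0, 2, 34], "delta_rot": [0, 0, 0]}, {"grip": 255, "slide": [0, 2, 34], "delta_rot": [0, 0, 0]}, {"grip": 255, "slide": [0, 1, 34], "delta_rot": [0, 0, 0]}, {"grip": 255, "slide": [0, 0, 33], "delta_rot": [0, 0, 0]}, {"grip": 255, "slide": [0, 0, 0], "delta_rot": [0, 0, 0]}])

```text
clock: 7.57
tool_pos: [0.5318, -0.1634, 0.2581]
orientation: [6.7, 89.9, -92.3]
contact_force: [0.2, 0.2, -0.2]
gripper_width: -0.0004
```

carry_out(targets=[{"grip": 255, "slide": [20, 0, 0], "delta_rot": [0, 0, 0]}, {"grip": 255, "slide": [20, 0, 0], "delta_rot": [0, 0, 0]}, {"grip": 255, "slide": [20, 0, 0], "delta_rot": [0, 0, 0]}, {"grip": 255, "slide": [0, 0, 0], "delta_rot": [0, 0, 0]}, {"grip": 255, "slide": [0, 0, 0], "delta_rot": [0, 0, 0]}])

```text
clock: 7.98
tool_pos: [0.5321, -0.1583, 0.1979]
orientation: [-107.4, 89.9, 153.9]
contact_force: [1.1, -0.5, 0.6]
gripper_width: 0.0003
```

```bash
python3 loc.py; python3 snap.py w8
python3 - <<'E'
from plant import vision
import cv2
i=vision.get_image('scene')['pixels'][190:300,210:360,::-1]; cv2.imwrite('pics/s8.png',cv2.resize(i,None,fx=5,fy=5,interpolation=2))
E
```

```text
tub rel axis mm -1.4 -201.0 z 0.1979 F tub 1.1 -0.3 0.6 7.9833
[ 0.53275652 -0.15879917  0.1989896 ] 8.0333 [[0.0005, 0.9882, -0.1529], [-0.0002, -0.1529, -0.9882], [-1.0, 0.0005, 0.0001]]
```

View pics/w8.png

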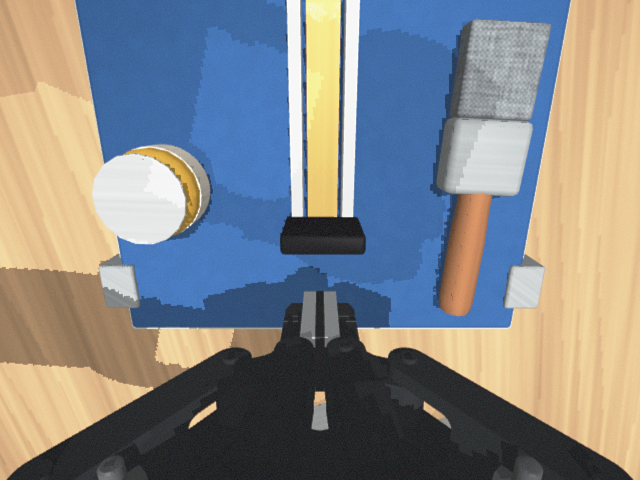

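View pics/s8.png

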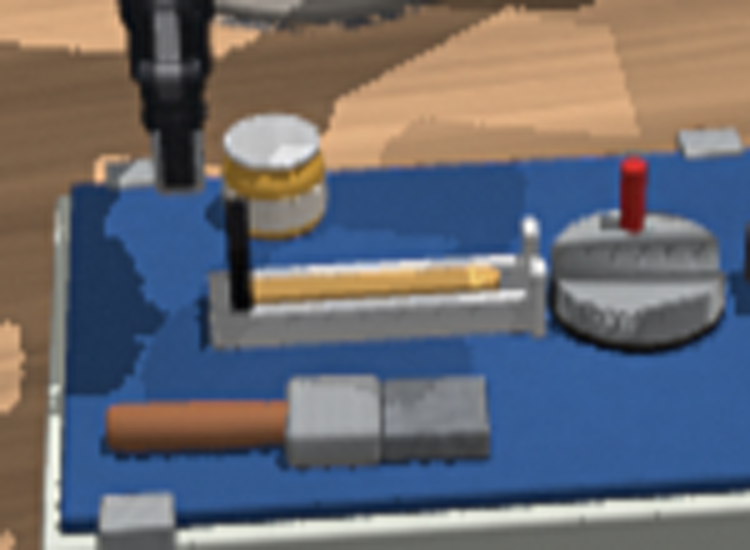

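Wrist view: the grip is at (323,235) and the fingertips stand just behind it at (320,295), roughly centred. I'll back off slightly, then go down.

carry_out(targets=[{"grip": 255, "slide": [0, 1, 4], "delta_rot": [0, 0, 0]}, {"grip": 255, "slide": [15, 0, 0], "delta_rot": [0, 0, 0]}, {"grip": 255, "slide": [15, 0, 0], "delta_rot": [0, 0, 0]}, {"grip": 255, "slide": [13, 0, 0], "delta_rot": [0, 0, 0]}, {"grip": 255, "slide": [0, 0, 0], "delta_rot": [0, 0, 0]}])

```text
clock: 8.55
tool_pos: [0.5316, -0.1637, 0.1537]
orientation: [-103.9, 89.8, 157.2]
contact_force: [-0.7, 0.1, 0.4]
gripper_width: -0.0
```

carry_out(targets=[{"grip": 255, "slide": [0, 0, -3], "delta_rot": [0, 0, 0]}, {"grip": 255, "slide": [0, 0, -3], "delta_rot": [0, 0, 0]}, {"grip": 255, "slide": [0, 0, -3], "delta_rot": [0, 0, 0]}, {"grip": 255, "slide": [0, 0, -3], "delta_rot": [0, 0, 0]}, {"grip": 255, "slide": [0, 0, -3], "delta_rot": [0, 0, 0]}])

```text
clock: 8.97
tool_pos: [0.5353, -0.1491, 0.1562]
orientation: [57.8, 89.9, -41.1]
contact_force: [-0.2, -2.6, 2.4]
gripper_width: 0.0003
```

```bash
python3 loc.py
python3 - <<'E'
from plant import vision
import cv2
i=vision.get_image('scene')['pixels'][190:300,210:360,::-1]; cv2.imwrite('pics/s9.png',cv2.resize(i,None,fx=5,fy=5,interpolation=2))
E
```

```text
tub rel axis mm 0.3 -191.4 z 0.1562 F tub 0.2 -2.6 2.4 8.9667
```

View pics/s9.png

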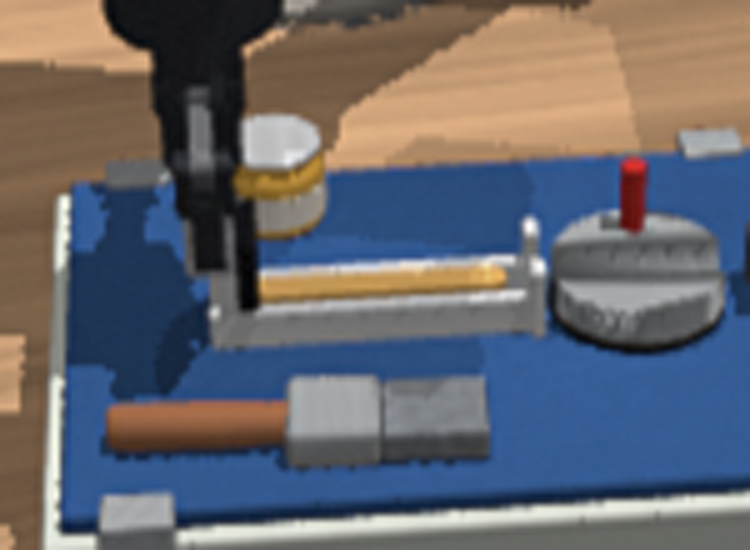

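The fingertips are on the grip and the bar has started to move at about 2.6 N. I'll keep pushing.

carry_out(targets=[{"grip": 255, "slide": [0, 0, -4], "delta_rot": [0, 0, 0]}, {"grip": 255, "slide": [0, 0, -4], "delta_rot": [0, 0, 0]}, {"grip": 255, "slide": [0, 0, -4], "delta_rot": [0, 0, 0]}, {"grip": 255, "slide": [0, 0, -4], "delta_rot": [0, 0, 0]}, {"grip": 255, "slide": [0, 0, -4], "delta_rot": [0, 0, 0]}])

```text
clock: 9.48
tool_pos: [0.5381, -0.1289, 0.1554]
orientation: [61.4, 90.0, -37.5]
contact_force: [0.8, -2.4, 2.1]
gripper_width: 0.0003
```

```bash
python3 loc.py
```

```text
tub rel axis mm -0.0 -171.0 z 0.1554 F tub 1.2 -2.2 2.1 9.4833
```

carry_out(targets=[{"grip": 255, "slide": [0, 0, -3], "delta_rot": [0, 0, 0]}, {"grip": 255, "slide": [0, 0, -3], "delta_rot": [0, 0, 0]}, {"grip": 255, "slide": [0, 0, -3], "delta_rot": [0, 0, 0]}, {"grip": 255, "slide": [0, 0, -3], "delta_rot": [0, 0, 0]}, {"grip": 255, "slide": [0, 0, -3], "delta_rot": [0, 0, 0]}])

```text
clock: 9.95
tool_pos: [0.5403, -0.1142, 0.1553]
orientation: [20.8, 90.0, -78.1]
contact_force: [-0.2, -2.0, 1.5]
gripper_width: -0.0002
```

```bash
python3 loc.py
```

```text
tub rel axis mm -0.1 -156.1 z 0.1553 F tub 0.1 -2.1 1.5 9.95
```

carry_out(targets=[{"grip": 255, "slide": [0, 0, -3], "delta_rot": [0, 0, 0]}, {"grip": 255, "slide": [0, 0, -3], "delta_rot": [0, 0, 0]}, {"grip": 255, "slide": [0, 0, -3], "delta_rot": [0, 0, 0]}, {"grip": 255, "slide": [0, 0, -3], "delta_rot": [0, 0, 0]}, {"grip": 255, "slide": [0, 0, -3], "delta_rot": [0, 0, 0]}])

```text
clock: 10.42
tool_pos: [0.5425, -0.0993, 0.1552]
orientation: [-58.4, 90.0, -157.3]
contact_force: [0.2, -1.6, 1.0]
gripper_width: 0.0001
```

```bash
python3 loc.py; cp pics/s.png pics/s10.png
```

```text
tub rel axis mm -0.2 -141.1 z 0.1552 F tub 0.5 -1.5 1.0 10.4167
```

View pics/s10.png

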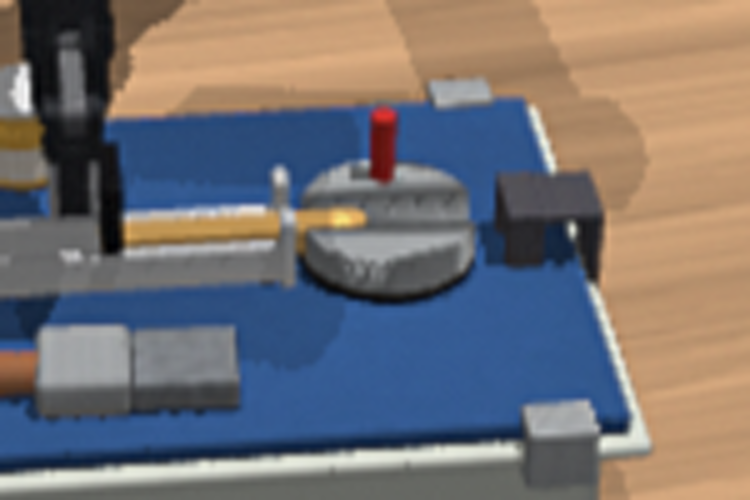

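The nose is in the slot at (350,217), with force at about 2 N. I'm continuing towards the keeper.

carry_out(targets=[{"grip": 255, "slide": [0, 0, -3], "delta_rot": [0, 0, 0]}, {"grip": 255, "slide": [0, 0, -3], "delta_rot": [0, 0, 0]}, {"grip": 255, "slide": [0, 0, -3], "delta_rot": [0, 0, 0]}, {"grip": 255, "slide": [0, 0, -3], "delta_rot": [0, 0, 0]}, {"grip": 255, "slide": [0, 0, -3], "delta_rot": [0, 0, 0]}])

```text
clock: 10.88
tool_pos: [0.5448, -0.0845, 0.1552]
orientation: [-56.1, 90.0, -154.9]
contact_force: [0.8, -2.6, -0.7]
gripper_width: -0.0001
```

```bash
python3 loc.py
```

```text
tub rel axis mm -0.2 -126.1 z 0.1552 F tub 1.2 -2.5 -0.7 10.8833
```

carry_out(targets=[{"grip": 255, "slide": [0, 0, -3], "delta_rot": [0, 0, 0]}, {"grip": 255, "slide": [0, 0, -3], "delta_rot": [0, 0, 0]}, {"grip": 255, "slide": [0, 0, -3], "delta_rot": [0, 0, 0]}, {"grip": 255, "slide": [0, 0, -3], "delta_rot": [0, 0, 0]}, {"grip": 255, "slide": [0, 0, -3], "delta_rot": [0, 0, 0]}])

```text
clock: 11.35
tool_pos: [0.5471, -0.0696, 0.1552]
orientation: [-72.4, 90.0, -171.3]
contact_force: [-0.4, -1.7, -0.5]
gripper_width: 0.0
```

```bash
python3 loc.py
```

```text
tub rel axis mm -0.2 -111.1 z 0.1552 F tub -0.1 -1.7 -0.5 11.35
```

carry_out(targets=[{"grip": 255, "slide": [0, 0, -3], "delta_rot": [0, 0, 0]}, {"grip": 255, "slide": [0, 0, -3], "delta_rot": [0, 0, 0]}, {"grip": 255, "slide": [0, 0, -3], "delta_rot": [0, 0, 0]}, {"grip": 255, "slide": [0, 0, -3], "delta_rot": [0, 0, 0]}, {"grip": 255, "slide": [0, 0, -3], "delta_rot": [0, 0, 0]}])

```text
clock: 11.82
tool_pos: [0.5495, -0.0548, 0.1553]
orientation: [-49.6, 90.0, -148.4]
contact_force: [0.2, -2.7, -0.1]
gripper_width: -0.0005
```

```bash
python3 loc.py; cp pics/s.png pics/s11.png
```

```text
tub rel axis mm -0.1 -96.1 z 0.1553 F tub 0.6 -2.7 -0.1 11.8167
```

View pics/s11.png

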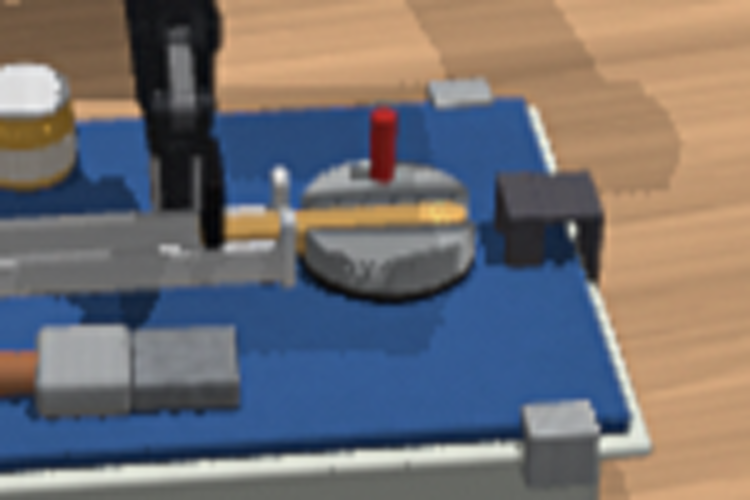

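carry_out(targets=[{"grip": 255, "slide": [0, 0, -3], "delta_rot": [0, 0, 0]}, {"grip": 255, "slide": [0, 0, -3], "delta_rot": [0, 0, 0]}, {"grip": 255, "slide": [0, 0, -3], "delta_rot": [0, 0, 0]}, {"grip": 255, "slide": [0, 0, -3], "delta_rot": [0, 0, 0]}, {"grip": 255, "slide": [0, 0, -3], "delta_rot": [0, 0, 0]}])

```text
clock: 12.28
tool_pos: [0.5517, -0.04, 0.1552]
orientation: [-60.2, 90.0, -159.1]
contact_force: [-0.3, -2.4, -0.3]
gripper_width: 0.0003
```

carry_out(targets=[{"grip": 255, "slide": [0, 0, -1.5], "delta_rot": [0, 0, 0]}, {"grip": 255, "slide": [0, 0, -1.5], "delta_rot": [0, 0, 0]}, {"grip": 255, "slide": [0, 0, -1], "delta_rot": [0, 0, 0]}, {"grip": 255, "slide": [0, 0, -1], "delta_rot": [0, 0, 0]}])

```text
clock: 12.62
tool_pos: [0.5525, -0.0353, 0.1553]
orientation: [-51.1, 90.0, -149.9]
contact_force: [-0.8, -2.2, -0.8]
gripper_width: -0.0004
```

```bash
python3 loc.py; cp pics/s.png pics/s12.png
```

```text
tub rel axis mm -0.1 -76.3 z 0.1553 F tub -0.4 -2.3 -0.8 12.6167
```

View pics/s12.png

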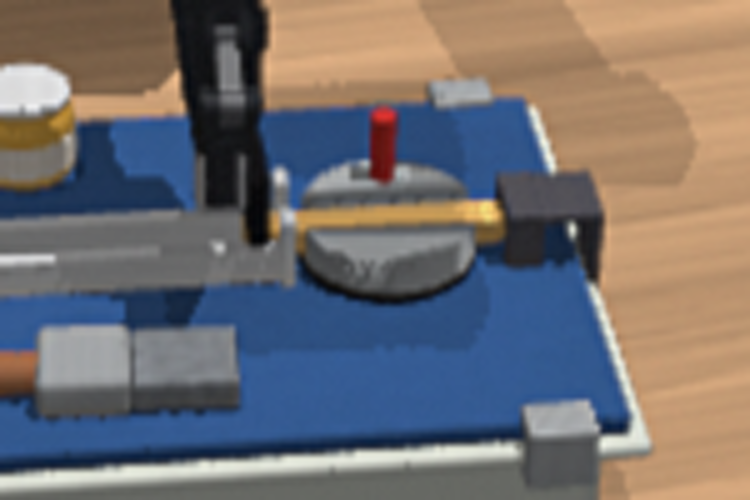

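The nose is entering the keeper at (500,218), and I'm creeping to the stop.

carry_out(targets=[{"grip": 255, "slide": [0, 0, -1], "delta_rot": [0, 0, 0]}, {"grip": 255, "slide": [0, 0, -1], "delta_rot": [0, 0, 0]}, {"grip": 255, "slide": [0, 0, -1], "delta_rot": [0, 0, 0]}])

```text
clock: 12.92
tool_pos: [0.5529, -0.0324, 0.1553]
orientation: [-58.9, 90.0, -157.8]
contact_force: [-1.3, -1.1, 0.0]
gripper_width: -0.0003
```

carry_out(targets=[{"grip": 255, "slide": [0, 0, -0.5], "delta_rot": [0, 0, 0]}, {"grip": 255, "slide": [0, 0, -0.5], "delta_rot": [0, 0, 0]}])

```text
clock: 13.08
tool_pos: [0.5531, -0.0313, 0.1552]
orientation: [-60.6, 90.0, -159.4]
contact_force: [-1.2, -2.0, -1.3]
gripper_width: -0.0001
```

carry_out(targets=[{"grip": 255, "slide": [0, 0, -0.5], "delta_rot": [0, 0, 0]}, {"grip": 255, "slide": [0, 0, -0.5], "delta_rot": [0, 0, 0]}])

```text
clock: 13.25
tool_pos: [0.5533, -0.0304, 0.1552]
orientation: [-45.0, 90.0, -143.9]
contact_force: [-1.7, -4.1, -0.4]
gripper_width: -0.0
```

carry_out(targets=[{"grip": 255, "slide": [0, 0, -0.5], "delta_rot": [0, 0, 0]}])

```text
clock: 13.33
tool_pos: [0.5533, -0.0304, 0.1552]
orientation: [-10.8, 89.9, -109.7]
contact_force: [-1.4, -6.5, -0.3]
gripper_width: -0.0
```

carry_out(targets=[{"grip": 255, "slide": [0, 0, -0.5], "delta_rot": [0, 0, 0]}])

```text
clock: 13.42
tool_pos: [0.5533, -0.0303, 0.1553]
orientation: [-6.5, 89.9, -105.3]
contact_force: [-2.7, -8.0, -0.5]
gripper_width: -0.0001
```

carry_out(targets=[{"grip": 255, "slide": [0, 0, -0.3], "delta_rot": [0, 0, 0]}])

```text
clock: 13.5
tool_pos: [0.5533, -0.0303, 0.1553]
orientation: [-6.9, 89.9, -105.8]
contact_force: [-2.0, -9.0, -0.6]
gripper_width: 0.0003
```

The position has stopped changing while the force rises to 9 N, at 71 mm short of the axis, which is where home was expected. I'll back off, lift clear and look.

carry_out(targets=[{"grip": 255, "slide": [0, 0, 3], "delta_rot": [0, 0, 0]}, {"grip": 255, "slide": [0, 0, 6], "delta_rot": [0, 0, 0]}, {"grip": 255, "slide": [-20, 0, 3], "delta_rot": [0, 0, 0]}, {"grip": 255, "slide": [-35, 0, 0], "delta_rot": [0, 0, 0]}, {"grip": 255, "slide": [-35, 0, 0], "delta_rot": [0, 0, 0]}])

```text
clock: 13.92
tool_pos: [0.5511, -0.041, 0.2455]
orientation: [-109.4, 89.8, 151.7]
contact_force: [1.4, -0.5, 0.7]
gripper_width: -0.0001
```

carry_out(targets=[{"grip": 255, "slide": [-15, 0, 25], "delta_rot": [0, 0, 0]}, {"grip": 255, "slide": [-15, 0, 5], "delta_rot": [0, 0, 0]}, {"grip": 255, "slide": [0, 0, 0], "delta_rot": [0, 0, 0]}, {"grip": 255, "slide": [0, 0, 0], "delta_rot": [0, 0, 0]}])

```text
clock: 14.25
tool_pos: [0.5473, -0.0707, 0.2756]
orientation: [106.4, 89.9, 7.5]
contact_force: [-0.2, 1.1, -0.8]
gripper_width: 0.0002
```

```bash
python3 loc.py; python3 snap.py w13
python3 - <<'E'
from plant import vision
import cv2
i=vision.get_image('scene')['pixels'][190:330,210:400,::-1]; cv2.imwrite('pics/s13.png',cv2.resize(i,None,fx=4,fy=4,interpolation=2))
E
```

```text
tub rel axis mm 0.1 -112.1 z 0.2756 F tub -0.3 1.0 -0.8 14.25
[ 0.54681753 -0.07022942  0.27453095] 14.3 [[-0.0005, 0.988, -0.1543], [0.0008, -0.1543, -0.988], [-1.0, -0.0006, -0.0007]]
```

View pics/w13.png

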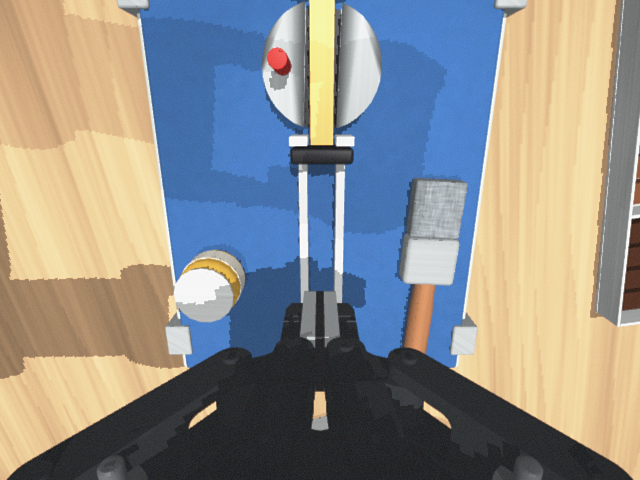

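View pics/s13.png

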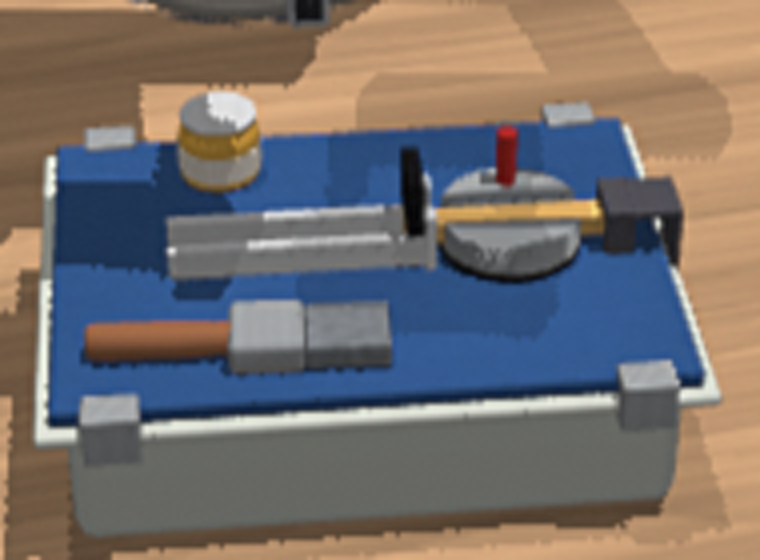

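Wrist view: the grip at (321,155) is against both ears at (299,142) and (345,142). Scene view: the bar passes through the slot into the keeper at (600,215), and the tin and brush are where they were. The arm is clear, so I'm handing the job in.

```bash
python3 -c "
from plant import robot,sense
s=sense();print(s['contact_force'],s['tool_pos'],s['clock']);print(robot.close_job())"
```

```text
[-0.54805425 -0.48284929  0.45750391] [ 0.54657707 -0.06993412  0.27382791] 14.4
the job is handed in; nothing more can be done
None
```

The lid is locked and the job is handed in, at 14.4 s of the 48 s allowed.

- **Disc:** I pushed the red pin towards the robot with the shut fingertips, to the pi position. The highest force I read was about 18 N. From above, the slot measured about 0.03 rad off the bar, inside the 0.1 rad limit.
- **Bar:** I pushed the grip at about 2 N until it stopped against the ears. There the force rose to 9 N with no further movement. The stop was 71 mm short of the disc axis, where the bar's home position should put the fingertips.
- **Last checks:** The last pictures show the grip against both ears and the bar through the slot into the keeper. The tin and brush are where they started. I did not re-check the things on the table, but the arm never came near them. The arm is clear, about 100 mm above the lock, and the force reads near zero.
- **Disagreements:** The pin measured 24 mm and then 22.5 mm from the disc axis, against the stated 26 mm. That is close to the camera calibration error and had no effect. No check failed.

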